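Hang a wheel lock carrier on the gravity rail

ROBOT

A 7-joint arm with a two-finger parallel gripper is mounted at the origin on the work surface. World frame = base frame: x ahead of the robot, y to its left, z up, the work surface at z = 0. Lengths are in m, angles in rad, forces in N, time in s.
With the tool pointing down it reaches from about 0.425 to 0.875 m from the base axis. Payload 4.7 kg.
Tool frame: the origin (TCP) lies midway between the tips of the shut fingers; the grasp point (between the pads) lies 19 mm behind it (r.tcp_to_grasp is the distance from the TCP to the grasp point, in m); z points along the fingers, y is the direction in which the jaws open and shut (so a half turn about z gives the same grasp; the last joint's range is limited). The gripper opens to 87 mm and grips with 3 to 60 N. Pads are 19 mm wide; open, the fingers measure 117 mm over their backs; the gripper's body (75 mm by 190 mm) begins 51 mm behind the grasp point.
Start: joints at [1.36, 0.321, -0.07, 1.45, 0.023, 1.371, -0.057], TCP at [0.145, -0.634, 0.201] pointing down, gripper open.
Joint ranges: [-2.86, 2.86], [-0.3, 2.09], [-1.38, 1.24], [0.06, 2.45], [-1.56, 4.7], [0.09, 2.05], [-2.69, 2.69]. Speed limits (rad/s): [2.57, 2.57, 3.14, 3.14, 3.14, 3.14, 3.14].

INTERFACE

Orientations are given as a rotation vector (axis times angle).
In Python, from rig import r, vision, job gives the robot as it stands.
- The arm moves only by the tool servo_tool, never from a script. Its argument "commands" is a list of rows, each an object of numbers: "hand": the opening in per cent of the stroke, from 0 (shut) to 100 (fully open); "x", "y", "z": the shift along the world's x, y, z in cm; "roll": the turn about the world's z in degrees. A call has 1 to 12 rows; each row is the pose to reach, as a shift and turn from the pose measured when the call began; what a row does not reach only later rows make up. A row lasts 1/8 s, in which the tool goes at most 62.5 mm and 10.7 degrees, less where a joint would pass 70% of its speed; a pose out of reach is approached as far as the arm can. A call with a gripper value outside its range is refused whole. The fingers move at their own pace and stop on an object; "force" is the grip in N (left out, the last holds). Time passes only in rows, so rows that repeat a pose let the fingers close. It gives the time, the measured TCP pose, the force and the opening at its end, in the units of the state.
- r.get_obs(): the state, without advancing time (a new reading comes with each control period).
- vision.capture(name): name is "scene" or "top"; returns a dict with "color" (480x640x3 uint8, red, green, blue), "K" (3x3 intrinsics, pixels), "cam_to_world" (4x4, takes a point from camera to world coordinates). Camera axes: x right, y down, z forward; pixel columns grow to the right and rows downward; lengths in m; the calibration is good to about 2 mm. A picture is of the moment at which its call begins. There is no depth.
- job.close_job(): hands the job in, once; it reports no verdict.
The state is a dict: "time_s": time; "q": joint angles; "qd": joint speeds; "joint_torque": joint torques, N m; "eef_pos": TCP position; "tcp_rot": TCP orientation; "force": force on the tool from outside, world axes, zero at the start; "moment": the same for the moment, N m; "opening": finger opening in m.
Only numpy, scipy, OpenCV 4.12 (cv2) and the standard library are available. Lean on these libraries where they do the work, as an engineer would, in place of code of your own. Each camera call takes 0.05 s, during which the arm holds its last target. There are 200 camera calls.

TASK

The roller carrier with the wheel lock clamp for a foot is lying on its back on the ledge. First stand it upright on its foot on the ledge and let go of it; then take it again by the tab on its top, hook it over the upper half of the sloping rail with its two rollers on top of the bar, and let go there so that it rolls down by itself and comes to rest against the rubber stop at the low end. Do not drop it or knock it over, keep your hands off it once it is past the rail's middle, and leave the loose things on the ledge where they are.

Things in the scene. Friction and masses are not known exactly. Their poses are not given: they have to be found in the camera images.
- carrier: Loose roller carrier, 0.4 to 0.6 kg, 172 mm tall upright, C-shaped seen along x. Origin: middle of its foot's underside; z up when upright, x along the rail once hung, C opens to +y. Starts lying on its back (y up, origin 31 mm above the ledge), head pointing left (world +y); the ledge from it to the hammer is clear. Centre of mass z 44 mm, y -2: rights itself from leans under 15 degrees.
- carrier_foot (a point): Centre of the carrier's foot, a steel wheel lock clamp block 44 (x) x 62 (y) x 36 mm high (z 0 to 36 of the carrier). Axes as carrier. An aluminium back plate 44 wide, 6 thick (y -31 to -25) joins foot to head from z 36 to 120.
- carrier_tab (a point): Point in the grip tab on top of the carrier's head, 155 mm above the foot's underside. Tab: upright aluminium plate 44 (x) x 12 (y) mm, z 128 to 172, centred on y 0. Axes as carrier.
- carrier_hook (a point): Point midway between the undersides of the two white free-turning rollers (radius 11, at x -24 and +24), 94 mm above the foot's underside; lies on the bar's top when hung. Head: 76 long (x), top plate z 120 to 128, y -31 to 17; plates either side of the rollers leave 26 mm (y -13 to 13) for the bar: inner down to z 82, front lip (y 13 to 17) down to z 78. Open below the lip to the foot at z 36.
- rail: Fixed rail: straight steel bar 10 wide, 20 mm high, sloping down 9 degrees along its +x, on two grey posts 24 wide at x -163 and +150 mm with foot plates 50 x 90 x 8. Origin on the ledge under the bar's middle, z up, y across; bar's top 185 mm above the ledge at x 0. Bar free on both sides and below between the posts; the carrier may face either way.
- rail_load (a point): Point on the bar's top 90 mm up the slope from its middle: a good place to set the carrier's hook point. The small end block at the high end starts 68 mm further up and stands 22 mm above the bar's top. Axes as rail (level).
- rail_stop (a point): Point on the bar's top where the carrier's hook point lies when its head rests on the rubber stop, 92 mm down the slope from the bar's middle. The stop plate is 46 wide and 38 mm above the bar's top. The rollers turn freely with slight drag: the roll down from rail_load takes about 1 to 2 s. Axes as rail.
- hub_cap: Bystander: loose white nylon hub cap, 80 mm across, 26 mm high, origin under its centre.
- wheel_clamp: Bystander: loose spare steel wheel lock clamp, 90 x 36 x 40 mm high, lying under the rail, origin under its centre.
- hammer: Bystander: ash-handled hammer, 300 mm long, lying at the left of the ledge, handle towards the robot; origin at its underside near the middle.
- footrest_hanger: Bystander: bent aluminium footrest hanger tube, 22 mm thick, about 300 mm long, lying at the right of the ledge; origin at its underside.
- grease_tin: Bystander: dark tin, 72 mm across and 75 mm high, origin under its centre.

How it is judged:
On the way, in this order (a step that is already met when the one before it is completed fails the run):
1. the carrier stands upright on its foot on the ledge, let go (angle between carrier's own z axis and vertical below 0.12 rad and height (world z) of carrier below 0.008 m and contact force between the fingers and carrier below 0.05 N and linear speed of carrier below 0.05 m/s), for 0.2 s.
2. the carrier hangs with its rollers on the bar, let go, in the upper half of the rail (at least 70 mm short of the stop) (x of carrier_hook in the frame of rail between -0.14 and 0.02 m and y of carrier_hook in the frame of rail between -0.012 and 0.012 m and z of carrier_hook in the frame of rail between 0.17 and 0.222 m and contact force between carrier and rail above 0.5 N and contact force between the fingers and carrier below 0.05 N), for 0.04 s.
At the end, for the whole second after the job is handed in: The carrier hangs at rest on the bar against the rubber stop, let go: its hook point within 16 mm of rail_stop and not more than 10 mm up the slope from it, tilted less than 0.4 rad (the slope itself is 0.16 rad), slower than 0.03 m/s (distance between carrier_hook and rail_stop below 0.016 m and x of carrier_hook in the frame of rail_stop above -0.01 m and angle between carrier's own z axis and vertical below 0.4 rad and linear speed of carrier below 0.03 m/s and contact force between carrier and rail above 1 N); the robot touches nothing.
It fails at once if the carrier was dropped or knocked over (faster than 0.7 m/s while not held) (linear speed of carrier above 0.7 m/s and contact force between the fingers and carrier below 0.05 N).
It fails at once if the carrier was touched on the low half of the rail (its hook point within 70 mm of rail_stop) (distance between carrier_hook and rail_stop below 0.07 m and contact force between any of the fingers, the arm and carrier above 0.3 N).
It fails at once if a bystander was moved more than 30 mm (distance of any of hub_cap, wheel_clamp, hammer, footrest_hanger, grease_tin from where it was at the start of the episode above 0.03 m).
It also fails if it takes over 67 s, if anything falls off the work surface, if the arm or the gripper's body presses on something with over 40 N, if the wrist force passes 120 N, or if a joint passes its speed limit or range.

## Working session

There is one attempt and no reset: what is moved stays moved. The work goes in short steps, Python scripts to look and compute and a tool call to move; the robot and the scene stay as the last step left them, time stands still between calls to the robot, and variables do not carry over. Pictures are saved under pics/ and viewed, about 8 in all and at most 12, crops included, and the job is handed in when it is done.

Besides the shell and the picture viewer there is one more tool, called as a command line: name --argument value ..., lists and objects as JSON in quotes. servo_tool: Moves the arm, as the interface text tells. Its arguments: {"type":"object","properties":{"commands":{"type":"array"},"force":{"type":"number"}},"required":["commands"]}

```bash
ls; mkdir -p pics
python3 - <<'E'
from rig import r, vision, job
import cv2, numpy as np
for n in ["scene","top"]:
    c=vision.capture(n); cv2.imwrite(f"pics/{n}0.png",c["color"][:,:,::-1])
    print(n,c["K"].round(1).tolist(),c["cam_to_world"].round(4).tolist())
o=r.get_obs();print({k:np.round(v,3).tolist() for k,v in o.items()}, r.tcp_to_grasp)
E
```

```text
pics
scene [[553.8, 0.0, 318.1], [0.0, 553.8, 237.0], [0.0, 0.0, 1.0]] [[0.0007, 0.7772, -0.6292, 1.3836], [0.9998, -0.0115, -0.0131, -0.0056], [-0.0174, -0.6291, -0.7771, 1.1644], [0.0, 0.0, 0.0, 1.0]]
top [[599.9, 0.0, 312.2], [0.0, 599.9, 238.1], [0.0, 0.0, 1.0]] [[-0.0192, -0.9922, 0.1234, 0.3472], [-0.9998, 0.0186, -0.0054, -0.0083], [0.0031, -0.1235, -0.9923, 1.7553], [0.0, 0.0, 0.0, 1.0]]
{'time_s': 0.1, 'q': [1.36, 0.322, -0.07, 1.452, 0.023, 1.371, -0.057], 'qd': [0.0, 0.0, 0.002, -0.002, 0.001, 0.002, 0.0], 'joint_torque': [-0.0, -49.257, -0.406, -31.34, -0.064, 0.039, 0.0], 'eef_pos': [0.145, -0.633, 0.2], 'tcp_rot': [-3.12, -0.352, 0.0], 'force': [-0.459, -0.711, -0.066], 'moment': [0.006, -0.005, -0.019], 'opening': 0.087} 0.0187
```

View pics/scene0.png

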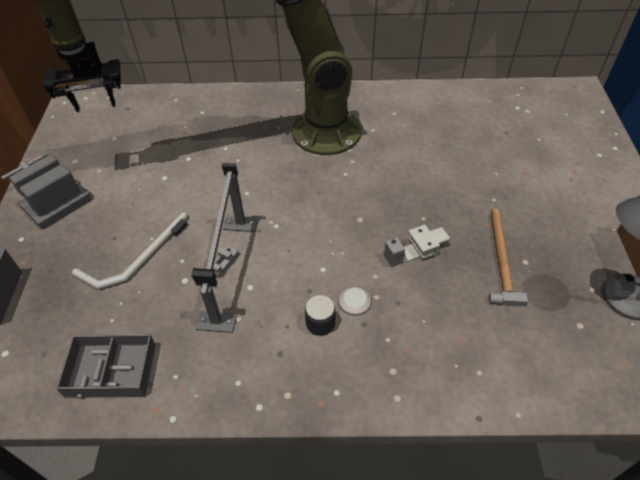

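View pics/top0.png

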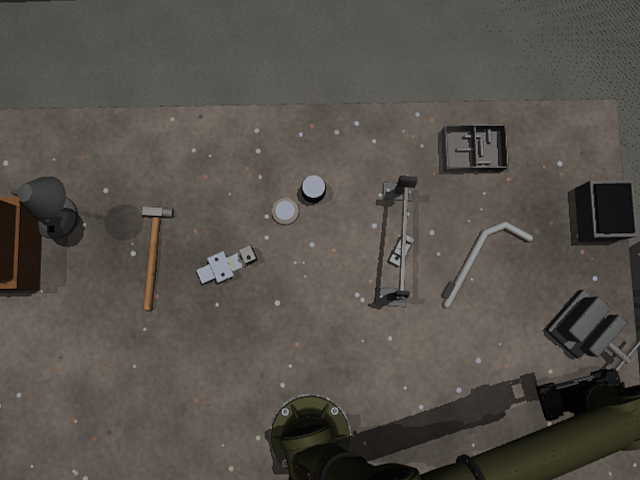

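Run:
```python
import cv2, numpy as np
s=cv2.imread("pics/scene0.png");t=cv2.imread("pics/top0.png")
def cr(im,x,y,w,h,W,H):return cv2.resize(im[y:y+h,x:x+w],(W,H),interpolation=cv2.INTER_CUBIC)
a=np.vstack([cr(s,370,210,100,75,400,300),cr(t,185,230,100,75,400,300)])
b=np.hstack([cr(s,175,155,100,180,333,600)])
cv2.imwrite("pics/m1.png",np.hstack([a,b]))
cv2.imwrite("pics/m2.png",cr(t,360,165,75,150,300,600))
```

```text
(no output)
```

View pics/m1.png

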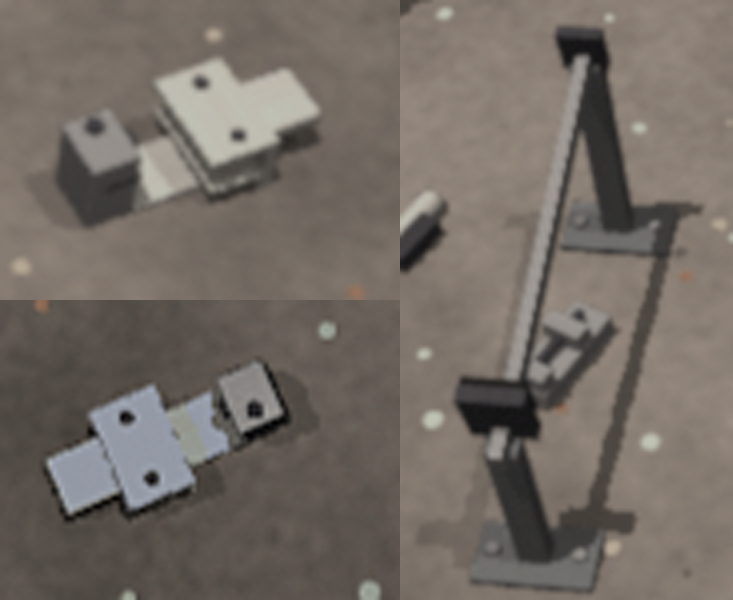

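View pics/m2.png

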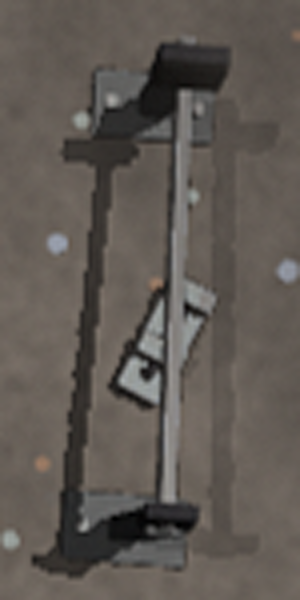

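```bash
cat > h.py <<'E'
import numpy as np, cv2
from scipy.optimize import least_squares
K={"s":np.array([[553.8,0,318.1],[0,553.8,237],[0,0,1]]),"t":np.array([[599.9,0,312.2],[0,599.9,238.1],[0,0,1]])}
from scipy.spatial.transform import Rotation as R
T={"s":np.array([[0.0007,0.7772,-0.6292,1.3836],[0.9998,-0.0115,-0.0131,-0.0056],[-0.0174,-0.6291,-0.7771,1.1644],[0,0,0,1]]),
"t":np.array([[-0.0192,-0.9922,0.1234,0.3472],[-0.9998,0.0186,-0.0054,-0.0083],[0.0031,-0.1235,-0.9923,1.7553],[0,0,0,1]])}
def proj(c,P):
    P=np.atleast_2d(P); C=(P-T[c][:3,3])@T[c][:3,:3]; p=C@K[c].T; return p[:,:2]/p[:,2:]
def fit(obs,pose,x0):
    # obs: (cam, localpt, pixel); pose(p)->R,t
    def f(p):
        Rm,t=pose(p); return np.concatenate([proj(c,(Rm@np.array(l)+t))[0]-np.array(u) for c,l,u in obs])
    s=least_squares(f,x0,loss="soft_l1"); return s.x,f(s.x).reshape(-1,2).round(1)
def rz(a): return R.from_euler("z",a).as_matrix()
E
cat > m.py <<'E'
from h import *
S=lambda x,y:(175+(x-400)/3.33,155+y/3.33); M=lambda x,y:(360+x/4,165+y/4)
c,s=np.cos(np.radians(9)),np.sin(np.radians(9))
def bar(d,y=0): return (d*c,y,.185-d*s)
for sg in (1,-1): # sg=1: low end far from robot
    k=sg
    N=.150 if k==1 else .163; F=-.163 if k==1 else -.150  # signed in world-x-ish along k
    # local with x' = k*x ; build points in rail frame
    def L(xw,yw,z): return (k*xw,k*yw,z)
    far=.150 if k==1 else .163; near=-.163 if k==1 else -.150
    obs=[("t",L(far+.025,.045,.008),M(97,67)),("t",L(far-.025,.045,.008),M(92,143)),("t",L(far-.025,-.045,.008),M(212,143)),
     ("t",L(near+.025,.045,.008),M(78,492)),("t",L(near-.025,-.045,.008),M(185,570)),
     ("s",L(far-.025,-.045,.008),S(478,525)),("s",L(far-.025,.045,.008),S(603,532)),("s",L(far+.025,-.045,.008),S(470,576)),("s",L(far+.025,.045,.008),S(596,584)),
     ("s",L(near+.025,-.045,.008),S(560,245)),("s",L(near+.025,.045,.008),S(657,250)),("s",L(near-.025,-.045,.008),S(572,203))]
    # bar ends nearest blocks
    dn=-.158 if k==1 else -.13
    obs+=[("t",bar(k*dn),M(170,503)),("s",bar(k*dn),S(583,58))]
    p,res=fit(obs,lambda p:(rz(p[2]+(0 if k==1 else np.pi)),np.array([p[0],p[1],p[3]])),[.5,-.17,0,0])
    print(k,p.round(4),np.sqrt((res**2).mean()).round(2),res[-2:].tolist())
    if k==1: print(res.tolist())
A=lambda x,y:(370+x/4,210+y/4); B=lambda x,y:(185+x/4,230+y/4)
mm=lambda *a:tuple(np.array(a)/1000)
obs=[("s",mm(-22,31,0),A(88,178)),("s",mm(22,31,0),A(65,125)),("s",mm(22,31,36),A(105,110)),("s",mm(-22,31,36),A(140,155)),
("s",mm(38,17,78),A(155,82)),("s",mm(38,17,128),A(220,58)),("s",mm(-38,17,128),A(278,145)),("s",mm(-38,17,78),A(212,165)),
("s",mm(22,6,172),A(288,68)),("s",mm(-22,6,172),A(320,108)),
("t",mm(-22,31,36),B(218,80)),("t",mm(-22,31,0),B(260,62)),("t",mm(22,31,0),B(284,105)),("t",mm(22,31,36),B(241,133)),
("t",mm(-38,17,128),B(90,110)),("t",mm(-38,17,78),B(155,85)),("t",mm(38,17,78),B(195,185)),("t",mm(38,17,128),B(128,210)),
("t",mm(-22,6,172),B(47,160)),("t",mm(22,6,172),B(70,215))]
R0=np.array([[-1,0,0],[0,0,1],[0,1,0]])
p,res=fit(obs,lambda p:(rz(p[2])@R0,p[[0,1,3]]),[.5,.15,.3,.031])
print("carrier",p.round(4),np.degrees(p[2]));print(res.tolist())
for z in (0,.155): print(rz(p[2])@R0@np.array([0,0,z])+p[[0,1,3]])
E
python3 m.py
```

```text
1 [ 0.5496 -0.2601 -0.095  -0.0082] 1.37 [[-0.7, 1.9], [-2.0, -0.1]]
[[-1.4, 1.0], [-1.2, -1.6], [-1.0, 0.7], [-3.2, -0.4], [-0.1, -0.4], [0.9, -1.7], [-0.5, -1.1], [-1.5, 0.9], [-2.4, 1.3], [-1.9, 0.3], [1.3, 0.8], [-1.9, -0.7], [-0.7, 1.9], [-2.0, -0.1]]
-1 [ 0.535  -0.2596 -0.0913 -0.0084] 3.42 [[-2.5, -2.4], [-0.9, 16.4]]
carrier [0.5231 0.1524 0.4013 0.0255] 22.9951811594146
[[0.1, -0.7], [-2.3, -0.0], [0.2, -0.7], [-0.2, 0.4], [-1.4, 0.3], [-1.0, 0.4], [-0.6, -0.7], [-1.2, 0.6], [-1.0, -0.4], [-0.3, 1.4], [-1.5, -0.4], [-0.4, -1.0], [-0.3, 2.3], [-1.2, 0.5], [-0.7, 0.6], [-0.8, -0.2], [-0.4, -1.0], [0.2, -0.1], [-1.2, -0.2], [-1.0, -0.0]]
[0.52313262 0.15243417 0.02554719]
[0.46258129 0.29511751 0.02554719]
```

```bash
sed -i 's|(175+(x-400)/3.33,155+y/3.33)|(174.65+(x-400)/3.33,154.65+y/3.33)|; s|(360+x/4,165+y/4)|(359.62+x/4,164.62+y/4)|; s|(370+x/4,210+y/4)|(369.62+x/4,209.62+y/4)|; s|(185+x/4,230+y/4)|(184.62+x/4,229.62+y/4)|' m.py
python3 m.py; sed 's/p\[\[0,1,3\]\]/np.array([p[0],p[1],.031])/; s/np.array(\[p\[0\],p\[1\],p\[3\]\])/np.array([p[0],p[1],0])/' m.py > m0.py; echo FIXED Z; python3 m0.py | grep -v '\[\['
python3 - <<'E'
from h import *
# bar points in fitted image for view check: intersect the bar's top line from two views later
E
```

```text
1 [ 0.5505 -0.2596 -0.097  -0.0057] 1.26 [[-0.5, 1.9], [-1.5, -0.2]]
[[-1.0, 0.9], [-0.8, -1.7], [-0.6, 0.7], [-3.0, -0.4], [0.0, -0.3], [1.1, -1.6], [-0.2, -1.0], [-1.3, 1.0], [-2.1, 1.5], [-1.4, 0.3], [1.8, 0.9], [-1.4, -0.8], [-0.5, 1.9], [-1.5, -0.2]]
-1 [ 0.5359 -0.2592 -0.0917 -0.0056] 3.34 [[-2.2, -2.4], [-0.6, 16.2]]
carrier [0.5238 0.152  0.4008 0.0281] 22.961430780420304
[[0.4, -0.7], [-2.0, -0.1], [0.6, -0.7], [0.1, 0.4], [-1.1, 0.3], [-0.6, 0.4], [-0.2, -0.7], [-0.8, 0.6], [-0.6, -0.4], [0.2, 1.4], [-1.1, -0.3], [0.0, -1.0], [0.2, 2.4], [-0.7, 0.5], [-0.3, 0.6], [-0.4, -0.2], [-0.0, -1.0], [0.6, -0.1], [-0.9, -0.2], [-0.7, 0.1]]
[0.52384911 0.15200856 0.02808407]
[0.46338184 0.29472755 0.02808407]
FIXED Z
carrier [0.5251 0.1517 0.4046 0.031 ] 23.183660469225654
[0.52505909 0.15169203 0.031     ]
[0.46403873 0.29417542 0.031     ]
```

servo_tool --commands '[{"z":5},{"z":10},{"z":14},{"x":5.7,"y":4.8,"z":14,"roll":6},{"x":11.7,"y":7.2,"z":14,"roll":12},{"x":17.4,"y":10.3,"z":14,"roll":18},{"x":22.8,"y":13.9,"z":14,"roll":24},{"x":27.8,"y":18.1,"z":14,"roll":30},{"x":32.3,"y":22.7,"z":14,"roll":36},{"x":36.3,"y":27.8,"z":14,"roll":42},{"x":39.7,"y":33.3,"z":14,"roll":48},{"x":42.6,"y":39.2,"z":14,"roll":54}]'

```text
invalid input
```

servo_tool --commands '[{"hand":100,"x":0,"y":0,"z":5,"roll":0},{"hand":100,"x":0,"y":0,"z":10,"roll":0},{"hand":100,"x":0,"y":0,"z":14,"roll":0},{"hand":100,"x":5.7,"y":4.8,"z":14,"roll":6},{"hand":100,"x":11.7,"y":7.2,"z":14,"roll":12},{"hand":100,"x":17.4,"y":10.3,"z":14,"roll":18},{"hand":100,"x":22.8,"y":13.9,"z":14,"roll":24},{"hand":100,"x":27.8,"y":18.1,"z":14,"roll":30},{"hand":100,"x":32.3,"y":22.7,"z":14,"roll":36},{"hand":100,"x":36.3,"y":27.8,"z":14,"roll":42},{"hand":100,"x":39.7,"y":33.3,"z":14,"roll":48},{"hand":100,"x":42.6,"y":39.2,"z":14,"roll":54}]'

```text
time_s: 1.6
eef_pos: [0.5573, -0.2657, 0.3396]
tcp_rot: [-2.617, -1.734, 0.002]
force: [1.4, 0.0, 0.5]
opening: 0.0871
```

servo_tool --commands '[{"hand":100,"x":2.3,"y":6.1,"z":0,"roll":5},{"hand":100,"x":4.3,"y":12.6,"z":0,"roll":10},{"hand":100,"x":4.8,"y":18.6,"z":0,"roll":15},{"hand":100,"x":4.8,"y":24.6,"z":0,"roll":20},{"hand":100,"x":4.3,"y":30.6,"z":0,"roll":25},{"hand":100,"x":2.8,"y":36.6,"z":-3,"roll":30},{"hand":100,"x":0.3,"y":42.6,"z":-7,"roll":35},{"hand":100,"x":-2.7,"y":48.1,"z":-11,"roll":40},{"hand":100,"x":-6.2,"y":53.1,"z":-15,"roll":46},{"hand":100,"x":-9.4,"y":56.3,"z":-20,"roll":46},{"hand":100,"x":-9.4,"y":56.3,"z":-22,"roll":46},{"hand":100,"x":-9.4,"y":56.3,"z":-22,"roll":46}]'

```text
time_s: 3.1
eef_pos: [0.4578, 0.2981, 0.1156]
tcp_rot: [-1.72, -2.621, 0.014]
force: [0.6, -0.4, 0.2]
opening: 0.087
```

```bash
cat > look.py <<'E'
import sys
from rig import r, vision
import cv2, numpy as np
def look(tag,sx,sy,tx,ty,w=120,h=90):
    o=[]
    for n,x,y in(("scene",sx,sy),("top",tx,ty)):
        im=np.ascontiguousarray(vision.capture(n)["color"][:,:,::-1]); cv2.imwrite(f"pics/{tag}_{n}.png",im)
        o.append(cv2.resize(im[y:y+h,x:x+w],(400,int(400*h/w)),interpolation=cv2.INTER_CUBIC))
    cv2.imwrite(f"pics/{tag}.png",np.hstack(o))
    ob=r.get_obs(); print({k:np.round(ob[k],4).tolist() for k in("time_s","q","eef_pos","tcp_rot","force","opening")})
look(sys.argv[1],*map(int,sys.argv[2:]))
E
python3 look.py a 380 150 150 200 160 160
```

```text
{'time_s': 3.2, 'q': [0.1511, 0.2741, -0.8794, 1.7785, 0.2249, 1.198, -0.39], 'eef_pos': [0.4632, 0.2971, 0.1193], 'tcp_rot': [-1.7304, -2.62, 0.0049], 'force': [0.9455, 0.0094, 0.728], 'opening': 0.0868}
```

View pics/a.png

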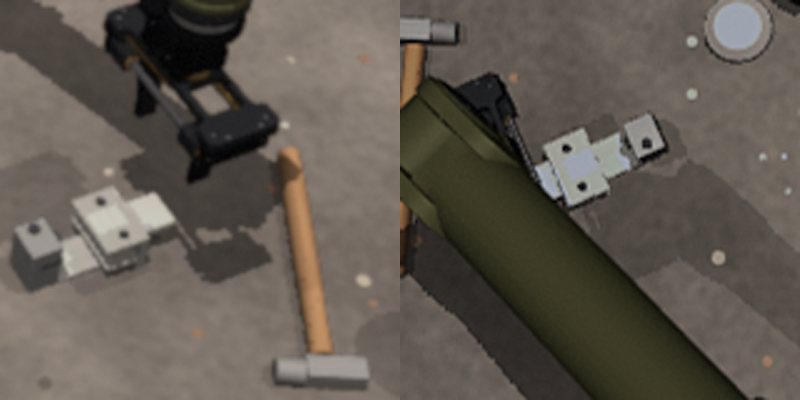

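servo_tool --commands '[{"hand":100,"x":0,"y":0,"z":-4,"roll":0},{"hand":100,"x":0,"y":0,"z":-7,"roll":0},{"hand":100,"x":0,"y":0,"z":-9,"roll":0},{"hand":100,"x":0,"y":0,"z":-10,"roll":0},{"hand":100,"x":0,"y":0,"z":-10.5,"roll":0},{"hand":100,"x":0,"y":0,"z":-10.7,"roll":0},{"hand":75,"x":0,"y":0,"z":-10.7,"roll":0},{"hand":60,"x":0,"y":0,"z":-10.7,"roll":0},{"hand":50,"x":0,"y":0,"z":-10.7,"roll":0},{"hand":30,"x":0,"y":0,"z":-10.7,"roll":0},{"hand":20,"x":0,"y":0,"z":-10.7,"roll":0},{"hand":20,"x":0,"y":0,"z":-10.7,"roll":0}]' --force 15

```text
time_s: 4.7
eef_pos: [0.4626, 0.297, 0.0122]
tcp_rot: [-1.73, -2.619, 0.006]
force: [-2.3, -0.3, 2.5]
opening: 0.0436
```

servo_tool --commands '[{"hand":20,"x":0.13,"y":-0.3,"z":1.4,"roll":0},{"hand":20,"x":0.3,"y":-0.7,"z":2.8,"roll":0},{"hand":20,"x":0.53,"y":-1.2,"z":4.1,"roll":0},{"hand":20,"x":0.8,"y":-1.85,"z":5.3,"roll":0},{"hand":20,"x":1.1,"y":-2.6,"z":6.5,"roll":0},{"hand":20,"x":1.45,"y":-3.4,"z":7.6,"roll":0},{"hand":20,"x":1.8,"y":-4.25,"z":8.6,"roll":0},{"hand":20,"x":2.25,"y":-5.25,"z":9.5,"roll":0},{"hand":20,"x":2.7,"y":-6.25,"z":10.4,"roll":0},{"hand":20,"x":3.15,"y":-7.4,"z":11.1,"roll":0},{"hand":20,"x":3.15,"y":-7.4,"z":11.1,"roll":0}]'

```text
time_s: 6.08
eef_pos: [0.4948, 0.2223, 0.124]
tcp_rot: [-1.733, -2.618, 0.005]
force: [-0.6, 0.4, -2.2]
opening: 0.0434
```

```bash
python3 look.py b 360 130 180 180 160 160
```

```text
{'time_s': 6.175, 'q': [0.2867, 0.2425, -0.8551, 1.7928, 0.1946, 1.1988, -0.2227], 'eef_pos': [0.4939, 0.2234, 0.1233], 'tcp_rot': [-1.73, -2.619, 0.0055], 'force': [-1.7632, -0.0152, -2.0951], 'opening': 0.0433}
```

View pics/b.png

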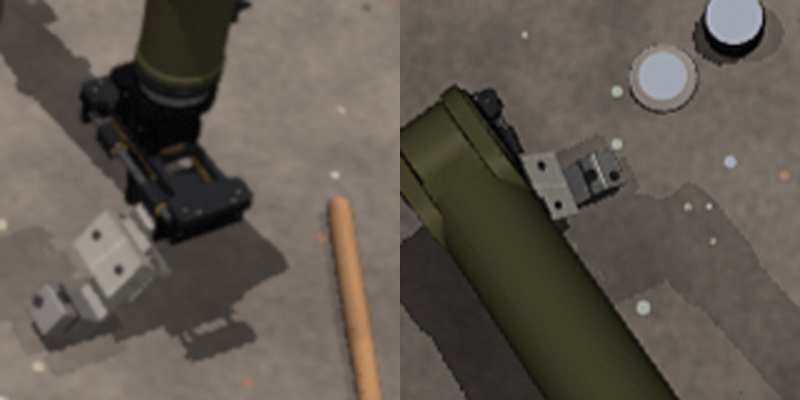

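servo_tool --commands '[{"hand":20,"x":0.5,"y":-1.15,"z":0.6,"roll":0},{"hand":20,"x":1.0,"y":-2.35,"z":1.1,"roll":0},{"hand":20,"x":1.55,"y":-3.6,"z":1.5,"roll":0},{"hand":20,"x":2.1,"y":-4.9,"z":1.8,"roll":0},{"hand":20,"x":2.6,"y":-6.15,"z":1.95,"roll":0},{"hand":20,"x":3.2,"y":-7.45,"z":2.0,"roll":0},{"hand":20,"x":3.75,"y":-8.75,"z":1.9,"roll":0},{"hand":20,"x":4.3,"y":-10.0,"z":1.7,"roll":0},{"hand":20,"x":4.3,"y":-10.0,"z":1.6,"roll":0},{"hand":20,"x":4.3,"y":-10.0,"z":1.6,"roll":0}]'

```text
time_s: 7.42
eef_pos: [0.5378, 0.123, 0.1405]
tcp_rot: [-1.732, -2.62, 0.005]
force: [-1.9, -2.5, 6.1]
opening: 0.0434
```

```bash
python3 look.py c 330 120 200 160 160 160
```

```text
{'time_s': 7.525, 'q': [0.4303, 0.2342, -0.7963, 1.753, 0.1778, 1.2314, -0.0092], 'eef_pos': [0.5377, 0.1233, 0.1406], 'tcp_rot': [-1.7309, -2.6204, 0.0047], 'force': [-1.9063, -1.6416, 5.8374], 'opening': 0.0431}
```

View pics/c.png

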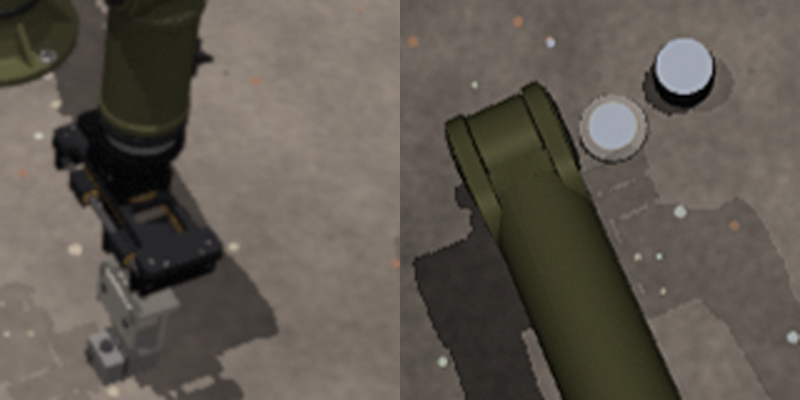

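servo_tool --commands '[{"hand":20,"x":0,"y":0,"z":0.1,"roll":0},{"hand":55,"x":0,"y":0,"z":0.1,"roll":0},{"hand":70,"x":0,"y":0,"z":0.1,"roll":0},{"hand":100,"x":0,"y":0,"z":0.1,"roll":0},{"hand":100,"x":0,"y":0,"z":0.1,"roll":0},{"hand":100,"x":0,"y":0,"z":0.1,"roll":0},{"hand":100,"x":0,"y":0,"z":3,"roll":0},{"hand":100,"x":0,"y":0,"z":6,"roll":0},{"hand":100,"x":0,"y":0,"z":10,"roll":0},{"hand":100,"x":-6,"y":0,"z":14,"roll":0},{"hand":100,"x":-12,"y":0,"z":15,"roll":0}]'

```text
time_s: 8.9
eef_pos: [0.4248, 0.1242, 0.2907]
tcp_rot: [-1.73, -2.621, -0.0]
force: [-0.9, -0.1, 1.0]
opening: 0.0866
```

```bash
python3 look.py d 350 180 220 200 100 100
```

```text
{'time_s': 9.0, 'q': [0.5623, -0.1941, -0.7841, 1.7629, -0.1269, 1.5137, 0.1999], 'eef_pos': [0.4215, 0.1251, 0.2928], 'tcp_rot': [1.7233, 2.6152, -0.0067], 'force': [1.3553, -0.0308, 0.2235], 'opening': 0.087}
```

View pics/d.png

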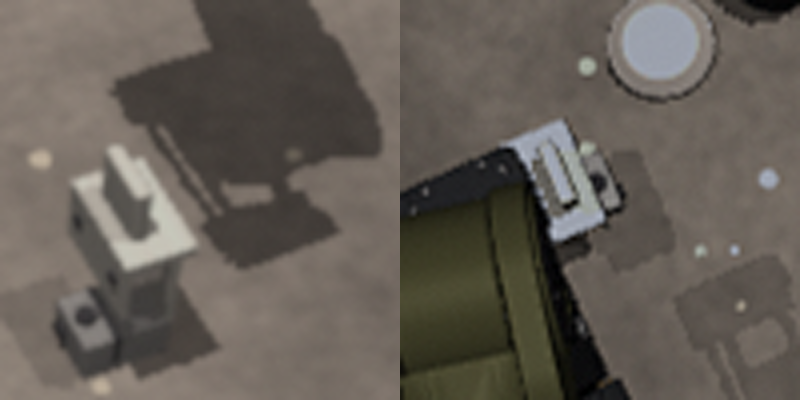

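```bash
cat > n.py <<'E'
from h import *
A=lambda x,y:(350+(x+.5)/4-.5,180+(y+.5)/4-.5); B=lambda x,y:(220+(x+.5)/4-.5,200+(y+.5)/4-.5)
mm=lambda *a:tuple(np.array(a)/1000)
obs=[("s",mm(38,17,128),A(72,183)),("s",mm(-38,17,128),A(125,267)),("s",mm(-38,-31,128),A(196,245)),("s",mm(22,0,172),A(115,148)),
("s",mm(22,31,36),A(55,300)),("s",mm(-22,31,0),A(75,375)),
("t",mm(-38,17,128),B(160,120)),("t",mm(38,17,128),B(207,225)),("t",mm(38,-31,128),B(157,242)),("t",mm(-38,-31,128),B(112,138)),
("t",mm(-22,31,36),B(203,150)),("t",mm(22,31,36),B(225,198))]
for fx in (0,1):
    p,res=fit(obs,lambda p:(rz(p[2]),np.array([p[0],p[1],0 if fx else p[3]])),[.537,.123,np.radians(203),0])
    print(p.round(4),np.degrees(p[2]).round(2))
print(res.tolist())
# free tilt check
p,res=fit(obs,lambda p:(R.from_euler("xyz",[p[4],p[5],p[2]]).as_matrix(),p[[0,1,3]]),[.537,.123,np.radians(203),0,0,0])
print("6dof",p.round(3))
E
python3 n.py
```

```text
[ 5.3650e-01  1.2580e-01  3.5166e+00 -3.0000e-04] 201.48
[0.5366 0.1258 3.5165 0.    ] 201.48
[[-0.9, -0.7], [-0.7, 1.0], [-0.2, 0.5], [-1.4, -1.2], [-0.8, -0.6], [0.7, 1.8], [0.8, -0.9], [-0.5, -1.7], [-4.3, 0.8], [-3.4, 1.2], [-0.7, -0.8], [-0.5, 1.2]]
6dof [ 0.536  0.124  3.524 -0.     0.014 -0.006]
```

servo_tool --commands '[{"hand":100,"x":2,"y":0,"z":0,"roll":-10},{"hand":100,"x":4,"y":0,"z":0,"roll":-20},{"hand":100,"x":6,"y":0,"z":0,"roll":-30},{"hand":100,"x":8,"y":0,"z":0,"roll":-40},{"hand":100,"x":10,"y":0,"z":0,"roll":-50},{"hand":100,"x":11.5,"y":0,"z":0,"roll":-60},{"hand":100,"x":11.5,"y":0,"z":0,"roll":-70},{"hand":100,"x":11.5,"y":0,"z":-2,"roll":-80},{"hand":100,"x":11.5,"y":0,"z":-4,"roll":-90.5},{"hand":100,"x":11.5,"y":0,"z":-6,"roll":-90.5},{"hand":100,"x":11.5,"y":0,"z":-8,"roll":-90.5},{"hand":100,"x":11.5,"y":0,"z":-8,"roll":-90.5}]'

```text
time_s: 10.5
eef_pos: [0.5357, 0.1247, 0.2109]
tcp_rot: [3.077, 0.618, -0.021]
force: [-0.3, -0.6, -0.0]
opening: 0.0866
```

```bash
python3 look.py e 340 130 220 170 110 110
```

```text
{'time_s': 10.6, 'q': [0.4677, 0.1905, -0.8378, 1.6496, 0.1456, 1.3759, -1.5649], 'eef_pos': [0.5369, 0.1253, 0.213], 'tcp_rot': [3.0767, 0.6184, -0.0152], 'force': [0.619, -0.0269, 1.0264], 'opening': 0.0867}
```

View pics/e.png

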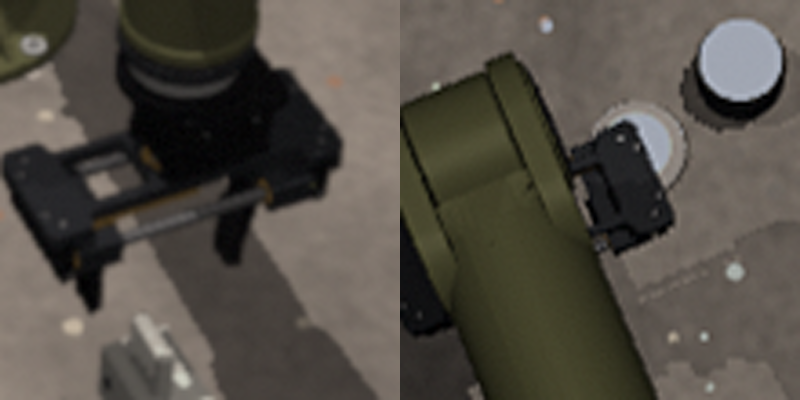

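servo_tool --commands '[{"hand":100,"x":0,"y":0,"z":-2.5,"roll":0},{"hand":100,"x":0,"y":0,"z":-5,"roll":0},{"hand":100,"x":0,"y":0,"z":-6.5,"roll":0},{"hand":100,"x":0,"y":0,"z":-7.5,"roll":0},{"hand":100,"x":0,"y":0,"z":-7.5,"roll":0},{"hand":60,"x":0,"y":0,"z":-7.5,"roll":0},{"hand":40,"x":0,"y":0,"z":-7.5,"roll":0},{"hand":20,"x":0,"y":0,"z":-7.5,"roll":0},{"hand":5,"x":0,"y":0,"z":-7.5,"roll":0},{"hand":0,"x":0,"y":0,"z":-7.5,"roll":0},{"hand":0,"x":0,"y":0,"z":-7.5,"roll":0},{"hand":0,"x":0,"y":0,"z":-7.5,"roll":0}]' --force 30

```text
time_s: 12.1
eef_pos: [0.5369, 0.1253, 0.138]
tcp_rot: [3.077, 0.618, -0.015]
force: [-0.3, -0.1, -0.4]
opening: 0.0249
```

Run:
```python
from rig import r
import numpy as np
o=r.get_obs();print({k:np.round(o[k],4).tolist() for k in("time_s","q","eef_pos","tcp_rot","force","opening")})
from h import *
p=np.array([.551,-.2592]);a=-.097
for d in(-.09,-.1,-.07,0,.092):
    c,s=np.cos(np.radians(9)),np.sin(np.radians(9))
    print(d,(rz(a)@[d*c,0,.185-d*s]+[*p,0]).round(4))
```

```text
{'time_s': 12.1, 'q': [0.4471, 0.2496, -0.8266, 1.7498, 0.1953, 1.2371, -1.6044], 'eef_pos': [0.5369, 0.1253, 0.138], 'tcp_rot': [3.0767, 0.6185, -0.0153], 'force': [-0.3349, -0.1294, -0.4175], 'opening': 0.0249}
-0.09 [ 0.4625 -0.2506  0.1991]
-0.1 [ 0.4527 -0.2496  0.2006]
-0.07 [ 0.4822 -0.2525  0.196 ]
0 [ 0.551  -0.2592  0.185 ]
0.092 [ 0.6414 -0.268   0.1706]
```

servo_tool --commands '[{"hand":0,"x":0,"y":0,"z":0,"roll":0},{"hand":0,"x":0,"y":0,"z":0,"roll":0},{"hand":0,"x":0,"y":0,"z":0,"roll":0}]'

```text
time_s: 12.48
eef_pos: [0.5366, 0.1259, 0.138]
tcp_rot: [3.077, 0.62, -0.016]
force: [-1.6, 2.3, 1.2]
opening: 0.012
```

```bash
cat > bar.py <<'E'
from h import *
c,s=np.cos(np.radians(9)),np.sin(np.radians(9)); p=np.array([.551,-.2592,0]);a=-.097
for cam,f in(("t","pics/top0.png"),("s","pics/scene0.png")):
    im=cv2.cvtColor(cv2.imread(f),cv2.COLOR_BGR2GRAY)
    for d in np.linspace(-.13,.1,7):
        q=proj(cam,np.array([rz(a)@[d*c,y,.185-d*s]+p for y in(.005,0,-.005)]))
        v=int(round(q[1,1])); u=int(round(q[1,0]))
        print(cam,round(d,3),q[:,0].round(1),u-6,im[v,u-6:u+8].tolist())
E
python3 bar.py
```

```text
t -0.13 [400.2 402.1 404.1] 396 [104, 111, 101, 44, 60, 146, 142, 129, 75, 102, 102, 103, 104, 105]
t -0.092 [400.7 402.6 404.6] 397 [79, 97, 93, 47, 108, 137, 137, 135, 105, 109, 109, 112, 109, 107]
t -0.053 [401.2 403.1 405.1] 397 [127, 152, 155, 98, 55, 141, 130, 131, 136, 133, 73, 96, 103, 101]
t -0.015 [401.7 403.6 405.5] 398 [45, 52, 79, 48, 87, 132, 129, 126, 115, 156, 150, 145, 128, 130]
t 0.023 [402.3 404.1 406. ] 398 [93, 95, 97, 78, 62, 142, 126, 125, 113, 92, 97, 97, 98, 98]
t 0.062 [402.8 404.6 406.5] 399 [88, 90, 93, 66, 59, 133, 126, 112, 70, 95, 89, 89, 89, 91]
t 0.1 [403.2 405.1 407. ] 399 [104, 101, 108, 94, 48, 98, 123, 122, 123, 78, 83, 85, 88, 87]
s -0.13 [228.  225.9 223.9] 220 [136, 135, 135, 134, 133, 137, 146, 152, 151, 126, 68, 49, 46, 43]
s -0.092 [225.2 223.2 221.1] 217 [135, 134, 135, 135, 136, 134, 142, 153, 153, 142, 108, 58, 50, 49]
s -0.053 [222.4 220.3 218.2] 214 [133, 132, 132, 132, 130, 129, 140, 152, 151, 135, 95, 65, 94, 123]
s -0.015 [219.5 217.4 215.3] 211 [118, 118, 117, 113, 112, 116, 136, 153, 153, 146, 115, 64, 82, 111]
s 0.023 [216.5 214.3 212.2] 208 [130, 129, 123, 114, 112, 121, 140, 151, 152, 134, 88, 63, 96, 124]
s 0.062 [213.4 211.2 209. ] 205 [137, 139, 130, 120, 120, 130, 144, 152, 153, 133, 84, 64, 104, 135]
s 0.1 [210.2 208.  205.8] 202 [124, 121, 113, 107, 109, 130, 151, 152, 154, 127, 66, 66, 108, 130]
```

servo_tool --commands '[{"hand":0,"x":0,"y":0,"z":1,"roll":0},{"hand":0,"x":0,"y":0,"z":4,"roll":0},{"hand":0,"x":0,"y":0,"z":8,"roll":0},{"hand":0,"x":0,"y":-2,"z":12,"roll":0},{"hand":0,"x":-1,"y":-6,"z":13.4,"roll":-5},{"hand":0,"x":-2,"y":-11,"z":13.4,"roll":-10},{"hand":0,"x":-3.5,"y":-16,"z":13.4,"roll":-15},{"hand":0,"x":-5,"y":-21,"z":13.4,"roll":-20},{"hand":0,"x":-6,"y":-26,"z":13.4,"roll":-25},{"hand":0,"x":-6.8,"y":-29.5,"z":13.4,"roll":-28.4},{"hand":0,"x":-6.8,"y":-30.5,"z":13.4,"roll":-28.4},{"hand":0,"x":-6.8,"y":-30.5,"z":13.4,"roll":-28.4}]'

```text
time_s: 13.98
eef_pos: [0.4688, -0.1788, 0.2717]
tcp_rot: [-3.136, 0.154, 0.017]
force: [0.6, 0.9, -5.4]
opening: 0.0116
```

```bash
python3 look.py f 180 130 340 200 120 120
```

```text
{'time_s': 14.075, 'q': [0.8586, 0.0074, -0.5506, 1.6728, 0.0052, 1.4729, -1.3585], 'eef_pos': [0.4693, -0.1769, 0.2719], 'tcp_rot': [-3.1366, 0.1492, 0.0162], 'force': [-1.772, -0.748, -5.4252], 'opening': 0.0116}
```

View pics/f.png

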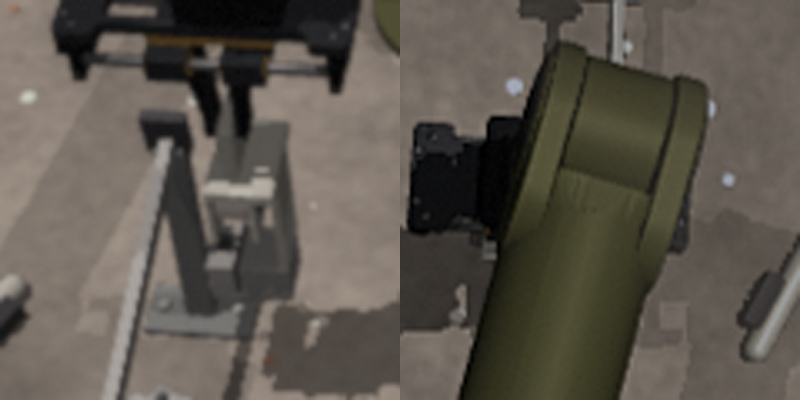

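Run:
```python
from h import *
Rm=rz(np.radians(174.6)); t=np.array([.4693,-.1769,.1339])
for l in [(-.038,.017,.128),(-.038,-.031,.128),(.038,-.031,.128),(-.022,.031,0),(-.022,-.031,0),(-.022,.031,.036),(0,0,.172)]:
    q=proj("s",Rm@np.array(l)+t)[0]; print(l,q.round(1),"crop",((q-[180,130]+.5)*10/3-.5).round())
im=cv2.imread("pics/f_scene.png"); 
g=cv2.cvtColor(im,cv2.COLOR_BGR2GRAY)
for v in (186,187,210,214): print(v,g[v,236:272].tolist())
```

```text
(-0.038, 0.017, 0.128) [240.2 187.4] crop [202. 193.]
(-0.038, -0.031, 0.128) [261.1 188.6] crop [272. 196.]
(0.038, -0.031, 0.128) [266.2 165.3] crop [289. 119.]
(-0.022, 0.031, 0) [242.4 218.7] crop [209. 297.]
(-0.022, -0.031, 0) [267.2 220.2] crop [292. 302.]
(-0.022, 0.031, 0.036) [240.5 208.9] crop [203. 264.]
(0, 0, 0.172) [248.3 162. ] crop [229. 108.]
186 [43, 44, 70, 112, 145, 159, 167, 171, 172, 171, 172, 169, 169, 168, 169, 170, 168, 169, 169, 171, 173, 173, 173, 171, 168, 147, 101, 63, 56, 57, 63, 94, 126, 134, 136, 136]
187 [45, 44, 64, 110, 144, 154, 159, 160, 163, 167, 167, 167, 171, 180, 183, 182, 181, 181, 182, 178, 173, 173, 171, 169, 166, 140, 85, 61, 57, 57, 60, 86, 119, 133, 135, 136]
210 [50, 52, 52, 52, 55, 75, 96, 103, 103, 105, 106, 107, 106, 90, 51, 49, 63, 66, 65, 66, 67, 67, 67, 68, 69, 68, 70, 75, 79, 77, 67, 52, 56, 90, 125, 137]
214 [51, 52, 52, 52, 53, 52, 61, 72, 70, 71, 70, 69, 71, 66, 53, 42, 53, 60, 59, 59, 59, 59, 59, 60, 60, 61, 59, 61, 60, 59, 58, 57, 86, 124, 143, 141]
```

servo_tool --commands '[{"hand":0,"x":-0.1,"y":-1,"z":0,"roll":0},{"hand":0,"x":-0.2,"y":-2,"z":0,"roll":0},{"hand":0,"x":-0.3,"y":-3,"z":0,"roll":0},{"hand":0,"x":-0.4,"y":-4,"z":0,"roll":0},{"hand":0,"x":-0.5,"y":-5,"z":0,"roll":0},{"hand":0,"x":-0.6,"y":-6,"z":0,"roll":0},{"hand":0,"x":-0.7,"y":-7,"z":0,"roll":0},{"hand":0,"x":-0.7,"y":-7,"z":0,"roll":0},{"hand":0,"x":-0.7,"y":-7,"z":0,"roll":0}]'

```text
time_s: 15.2
eef_pos: [0.4625, -0.2464, 0.2719]
tcp_rot: [-3.136, 0.148, 0.016]
force: [-0.4, 0.6, -5.4]
opening: 0.012
```

```bash
sed -i 's/(400,int(400\*h\/w))/(600,600)/; s/np.hstack(o)/o[0]/' look.py; python3 look.py g 185 145 340 200 75 75
python3 - <<'E'
import cv2
g=cv2.cvtColor(cv2.imread("pics/g_scene.png"),cv2.COLOR_BGR2GRAY)
for v in range(180,226,5): print(v,g[v,205:252].tolist())
E
```

```text
{'time_s': 15.3, 'q': [0.9129, 0.0579, -0.4948, 1.6261, 0.0297, 1.4747, -1.2492], 'eef_pos': [0.4625, -0.2462, 0.272], 'tcp_rot': [-3.1364, 0.1476, 0.016], 'force': [0.1826, -0.3812, -5.39], 'opening': 0.0119}
180 [117, 118, 118, 119, 124, 133, 137, 127, 102, 85, 83, 83, 80, 77, 78, 77, 75, 77, 81, 83, 83, 84, 87, 89, 85, 84, 84, 81, 76, 63, 56, 56, 60, 88, 123, 142, 143, 141, 137, 133, 132, 132, 133, 135, 137, 138, 138]
185 [124, 133, 140, 140, 140, 141, 151, 163, 168, 169, 168, 168, 167, 168, 173, 180, 183, 178, 171, 170, 170, 172, 173, 172, 171, 169, 160, 128, 77, 60, 56, 55, 56, 60, 86, 120, 135, 138, 138, 138, 136, 133, 133, 132, 134, 136, 136]
190 [137, 138, 141, 145, 144, 141, 131, 109, 83, 68, 75, 90, 92, 92, 92, 93, 93, 94, 93, 90, 87, 77, 62, 52, 52, 62, 67, 71, 75, 71, 63, 56, 57, 62, 70, 101, 131, 137, 138, 139, 140, 141, 140, 139, 138, 135, 135]
195 [140, 139, 139, 139, 140, 140, 141, 137, 118, 88, 69, 59, 65, 89, 110, 114, 116, 103, 78, 69, 75, 83, 77, 63, 57, 50, 47, 52, 64, 75, 71, 63, 62, 65, 67, 71, 99, 129, 137, 140, 145, 152, 152, 147, 144, 142, 140]
200 [137, 138
[... 592 characters left out ...]
, 99, 133, 137, 139, 140, 141, 142, 141, 141]
215 [135, 136, 138, 138, 139, 137, 137, 137, 138, 137, 122, 90, 88, 128, 159, 160, 150, 115, 62, 56, 64, 63, 58, 58, 57, 57, 58, 60, 65, 67, 64, 61, 59, 59, 55, 49, 47, 44, 52, 97, 128, 130, 131, 132, 133, 133, 126]
220 [132, 129, 121, 116, 115, 114, 115, 118, 119, 120, 120, 127, 146, 160, 160, 140, 94, 66, 90, 113, 109, 102, 111, 122, 123, 109, 94, 98, 98, 85, 61, 44, 45, 45, 45, 44, 45, 45, 43, 44, 55, 63, 63, 65, 63, 65, 66]
225 [138, 138, 137, 135, 135, 135, 131, 124, 113, 113, 126, 147, 159, 160, 139, 90, 68, 104, 126, 116, 117, 116, 117, 117, 117, 117, 116, 117, 116, 114, 97, 66, 59, 60, 61, 60, 56, 57, 58, 62, 66, 68, 91, 113, 114, 97, 69]
```

View pics/g.png

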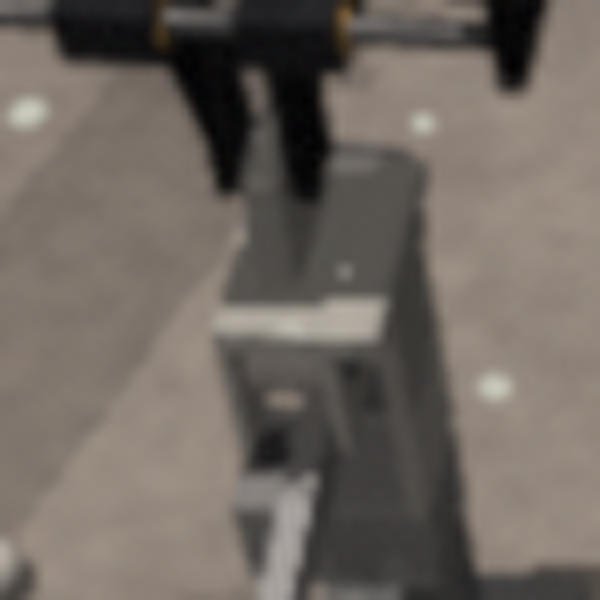

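Run:
```python
from h import *
Rm=rz(np.radians(174.6)); t=np.array([.4625,-.2462,.134])
for zz in (.060,.065,.070):
  for y in (-.004,0,.004):
    out=[]
    for v in (210,220):
        xs=np.linspace(-.12,0,400); q=proj("s",np.array([Rm@np.array([x,y,zz+x*.158])+t for x in xs]))  # carrier +x is upslope
        i=np.argmin(abs(q[:,1]-v)); out.append((round(q[i,0],1),round(xs[i],3)))
    print(zz,y,out)
```

```text
0.06 -0.004 [(np.float64(223.6), np.float64(-0.044)), (np.float64(221.5), np.float64(-0.072))]
0.06 0 [(np.float64(221.9), np.float64(-0.044)), (np.float64(219.8), np.float64(-0.072))]
0.06 0.004 [(np.float64(220.3), np.float64(-0.044)), (np.float64(218.1), np.float64(-0.072))]
0.065 -0.004 [(np.float64(223.0), np.float64(-0.048)), (np.float64(220.9), np.float64(-0.075))]
0.065 0 [(np.float64(221.3), np.float64(-0.048)), (np.float64(219.2), np.float64(-0.075))]
0.065 0.004 [(np.float64(219.6), np.float64(-0.048)), (np.float64(217.5), np.float64(-0.076))]
0.07 -0.004 [(np.float64(222.4), np.float64(-0.052)), (np.float64(220.3), np.float64(-0.079))]
0.07 0 [(np.float64(220.7), np.float64(-0.052)), (np.float64(218.6), np.float64(-0.079))]
0.07 0.004 [(np.float64(219.0), np.float64(-0.052)), (np.float64(216.9), np.float64(-0.08))]
```

servo_tool --commands '[{"hand":0,"x":0,"y":0,"z":-0.5,"roll":0},{"hand":0,"x":0,"y":0,"z":-1.0,"roll":0},{"hand":0,"x":0,"y":0,"z":-1.5,"roll":0},{"hand":0,"x":0,"y":0,"z":-1.9,"roll":0},{"hand":0,"x":0,"y":0,"z":-2.1,"roll":0},{"hand":0,"x":0,"y":0,"z":-2.2,"roll":0},{"hand":0,"x":0,"y":0,"z":-2.2,"roll":0}]'

```text
time_s: 16.18
eef_pos: [0.4626, -0.2462, 0.2501]
tcp_rot: [-3.137, 0.148, 0.016]
force: [-1.6, 0.4, -5.8]
opening: 0.0115
```

servo_tool --commands '[{"hand":0,"x":0,"y":0,"z":-0.1,"roll":0},{"hand":0,"x":0,"y":0,"z":-0.2,"roll":0},{"hand":0,"x":0,"y":0,"z":-0.3,"roll":0},{"hand":0,"x":0,"y":0,"z":-0.3,"roll":0}]'

```text
time_s: 16.68
eef_pos: [0.4627, -0.2463, 0.2472]
tcp_rot: [-3.137, 0.148, 0.015]
force: [0.6, 0.1, -5.9]
opening: 0.0117
```

servo_tool --commands '[{"hand":0,"x":0,"y":0,"z":-0.1,"roll":0},{"hand":0,"x":0,"y":0,"z":-0.2,"roll":0},{"hand":0,"x":0,"y":0,"z":-0.3,"roll":0},{"hand":0,"x":0,"y":0,"z":-0.3,"roll":0}]'

```text
time_s: 17.18
eef_pos: [0.4644, -0.2464, 0.2465]
tcp_rot: [3.138, -0.147, -0.008]
force: [1.1, 0.9, 5.9]
opening: 0.0115
```

servo_tool --commands '[{"hand":0,"x":0,"y":0,"z":0.1,"roll":0},{"hand":0,"x":0,"y":0,"z":0,"roll":0},{"hand":0,"x":0,"y":0,"z":-0.2,"roll":0},{"hand":0,"x":0,"y":0,"z":-0.3,"roll":0},{"hand":0,"x":0,"y":0,"z":-0.3,"roll":0}]' --force 5

```text
time_s: 17.8
eef_pos: [0.4642, -0.2465, 0.2433]
tcp_rot: [3.138, -0.147, -0.009]
force: [0.4, 0.2, -1.0]
opening: 0.0117
```

servo_tool --commands '[{"hand":100,"x":0,"y":0,"z":0,"roll":0},{"hand":100,"x":0,"y":0,"z":0,"roll":0},{"hand":100,"x":0,"y":0,"z":0,"roll":0},{"hand":100,"x":0,"y":0,"z":1,"roll":0},{"hand":100,"x":0,"y":0,"z":4,"roll":0},{"hand":100,"x":-2,"y":0,"z":8,"roll":0},{"hand":100,"x":-3,"y":0,"z":10,"roll":0},{"hand":100,"x":-3,"y":0,"z":10,"roll":0},{"hand":100,"x":-3,"y":0,"z":10,"roll":0},{"hand":100,"x":-3,"y":0,"z":10,"roll":0},{"hand":100,"x":-3,"y":0,"z":10,"roll":0},{"hand":100,"x":-3,"y":0,"z":10,"roll":0}]'

```text
time_s: 19.3
eef_pos: [0.4342, -0.2463, 0.3428]
tcp_rot: [-3.138, 0.147, 0.01]
force: [-0.5, -0.5, 0.3]
opening: 0.087
```

servo_tool --commands '[{"hand":100,"x":0,"y":0,"z":0,"roll":0},{"hand":100,"x":0,"y":0,"z":0,"roll":0},{"hand":100,"x":0,"y":0,"z":0,"roll":0},{"hand":100,"x":0,"y":0,"z":0,"roll":0},{"hand":100,"x":0,"y":0,"z":0,"roll":0},{"hand":100,"x":0,"y":0,"z":0,"roll":0},{"hand":100,"x":0,"y":0,"z":0,"roll":0},{"hand":100,"x":0,"y":0,"z":0,"roll":0}]'

```text
time_s: 20.3
eef_pos: [0.4342, -0.2464, 0.3428]
tcp_rot: [-3.138, 0.147, 0.01]
force: [-0.3, 0.3, -0.0]
opening: 0.0869
```

```bash
sed -i 's/cv2.imwrite(f"pics\/{tag}.png",o\[0\])/cv2.imwrite(f"pics\/{tag}.png",cv2.resize(np.hstack(o),(800,400)))/' look.py; python3 look.py h 160 140 340 160 160 160
python3 - <<'E'
import cv2,numpy as np,time
from rig import vision
a=cv2.imread("pics/h_scene.png")[:,:,::-1].astype(int)
b=vision.capture("scene")["color"].astype(int)
print("max diff near rail",abs(a-b)[140:340,160:300].max())
E
```

```text
{'time_s': 20.4, 'q': [0.9416, -0.0113, -0.4722, 1.551, -0.0028, 1.6068, -1.1949], 'eef_pos': [0.4342, -0.2463, 0.3428], 'tcp_rot': [-3.1378, 0.1467, 0.0103], 'force': [0.1886, 0.4029, 0.0306], 'opening': 0.0869}
max diff near rail 6
```

View pics/h.png

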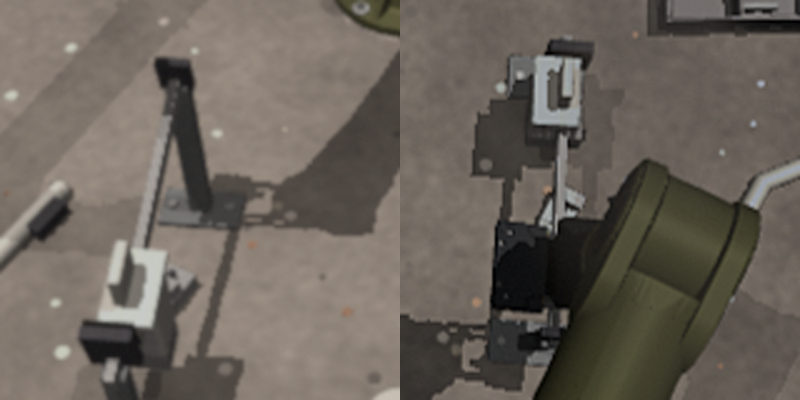

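Run:
```python
from h import *
c,s=np.cos(np.radians(9)),np.sin(np.radians(9))
for d in (.092,.082,.072):
    # rail-aligned pitched frame; carrier top plate at 34 mm above the bar
    Rm=rz(-.097)@R.from_euler("y",np.radians(9)).as_matrix()
    h=rz(-.097)@[d*c,0,.185-d*s]+[.551,-.2565,0]
    for cam,off,sc in (("t",(340,160),2.5),("s",(160,140),2.5)):
        q=proj(cam,np.array([h+Rm@np.array(l) for l in [(-.038,0,.034),(-.022,0,.078),(.022,0,.078),(.038,0,.034)]]))
        print(d,cam,((q-off)*sc).round(0).tolist())
```

```text
0.092 t [[164.0, 124.0], [172.0, 96.0], [173.0, 55.0], [166.0, 57.0]]
0.092 s [[125.0, 244.0], [111.0, 235.0], [101.0, 280.0], [108.0, 320.0]]
0.082 t [[164.0, 133.0], [171.0, 105.0], [173.0, 65.0], [166.0, 65.0]]
0.082 s [[127.0, 235.0], [113.0, 225.0], [103.0, 269.0], [111.0, 310.0]]
0.072 t [[163.0, 143.0], [171.0, 114.0], [172.0, 74.0], [166.0, 74.0]]
0.072 s [[129.0, 225.0], [116.0, 215.0], [106.0, 259.0], [113.0, 300.0]]
```

```bash
python3 -c "
from rig import job
print(job.close_job())"
```

```text
the job is handed in; nothing more can be done
None
```

The job is handed in with the carrier hanging on the rail at the rubber stop; `close_job()` gave no verdict.

- **Standing it up:** I pinched the tab by its side edges and swung the carrier up over the back edge of its foot. I then let go and backed off. A fit from both cameras showed it upright to about 0.015 rad.
- **Hanging it:** I took the tab again across its 12 mm thickness, slid the open side over the upper half of the bar and lowered it until the force reading showed contact. With a light grip both rollers settled on the bar, and I let go there. It rolled down by itself.
- **Last checks:**
  - The top-camera picture puts the carrier's head edges where they should be with the hook point 92 mm down the slope, which is `rail_stop`.
  - Two scene pictures taken 0.05–0.1 s apart were the same to within noise, so it was at rest.
  - The gripper was open and clear, with no real force on the tool. The robot's clock stood at about 20.5 s.
- **Not checked or in disagreement:**
  - The two cameras differed by about 4–5 mm on where the bar lies sideways. I trusted the scene camera, where the bar showed centred in the carrier's slot before I lowered it.
  - I did not measure the carrier's speed during the roll.
  - I did not measure the loose things again. I saw no contact with them.

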